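Return three valve discs to their valve bodies

TASK

Put the three stemmed steel valve discs back into the open white valve bodies, each into the body of its own size, standing flat on the chamber floor with the stem up; set them down, do not drop them. The large disc is still held in the fixture: flip the toggle clamp fully open before you move that disc, and leave the clamp open. Leave the flat steel ring and the hexagon plug where they lie.

Things in the scene. Friction and masses are not known exactly. Their poses are not given: they have to be found in the camera images.
- disc_small_mid (a point): Small steel valve disc, loose, 0.25 kg: round plate 48 mm across, 12 mm thick, with an upright stem (grip it) 16 mm thick, 48 mm long, on its middle; 60 mm high in all. Point: on the stem's axis, 30 mm above the underside; z up. Stands on the table.
- disc_medium_mid (a point): Medium steel valve disc, loose, 0.38 kg: round plate 64 mm across, 12 mm thick, with an upright stem (grip it) 16 mm thick, 48 mm long, on its middle; 60 mm high in all. Point: on the stem's axis, 30 mm above the underside; z up. Stands on the table.
- disc_large_mid (a point): Large steel valve disc, loose, 0.54 kg: round plate 80 mm across, 12 mm thick, with an upright stem (grip it) 16 mm thick, 48 mm long, on its middle; 60 mm high in all. Point: on the stem's axis, 30 mm above the underside; z up. Stands on the fixture's blue 15 mm plate between two low pins (lift it straight up), the clamp's rubber foot on its plate 30 mm from the stem's axis.
- seat_small (a point): Small valve body, white, fixed, 78 mm across, 50 mm high, a short flanged pipe stub on two sides (along its x): open on top, with a round chamber 66 mm across and 14 mm deep, 9 mm of play all round for the small disc. Point: middle of the chamber's flat floor, 36 mm above the table; z up.
- seat_medium (a point): Medium valve body, white, fixed, 94 mm across, 50 mm high, a short flanged pipe stub on two sides (along its x): open on top, with a round chamber 82 mm across and 14 mm deep, 9 mm of play all round for the medium disc. Point: middle of the chamber's flat floor, 36 mm above the table; z up.
- seat_large (a point): Large valve body, white, fixed, 110 mm across, 50 mm high, a short flanged pipe stub on two sides (along its x): open on top, with a round chamber 98 mm across and 14 mm deep, 9 mm of play all round for the large disc. Point: middle of the chamber's flat floor, 36 mm above the table; z up.
- clamp (a joint): Toggle clamp of the fixture, rad: 0 = closed (arm level, foot on the large disc, red handle upright), 1.85 = fully open (arm up and leaning back, its end 135 mm above the table, handle laid back). Pushed beyond about 0.9 it falls open to the stop by its own weight and stays; short of that it falls shut. About 2 N at the handle moves it.
- clamp_grip (a point): Middle of the clamp's red handle (18 mm thick, its top 27 mm higher). Closed, it is 65 mm straight above the level hinge, which is 50 mm above the table, 105 mm from the large disc's axis; arm top 55 mm above the table. The frame turns with the clamp; closed, z is up and x points level from the disc to the handle: push the handle along +x, away from the disc, over and down, to open. y: hinge line.
- gland_ring: Plain flat steel ring, loose, 68 mm outside, 38 mm bore, 12 mm high; no stem. To be left alone. Origin at the centre of its underside.
- hex_plug: Steel plug, loose: a 56 mm round flange 8 mm thick with a 36 mm hexagon on it, 22 mm high in all; no stem. To be left alone. Origin at the centre of its underside.
Mind the look-alikes: they are no part of the job. What is shaped like the part that bears seat_large but red or yellow is not meant.

How it is judged:
By the outcome, as a careful person would: the job done as asked, in the order asked, and still so for the second after the job is handed in, with the robot touching nothing.
It also fails if it takes over 96 s, if anything falls off the work surface, if the arm or the gripper's body presses on something with over 40 N, if the wrist force passes 120 N, or if a joint passes its speed limit or range.

ROBOT

A 6-joint arm with a two-finger parallel gripper is mounted at the origin on the work surface. World frame = base frame: x ahead of the robot, y to its left, z up, the work surface at z = 0. Lengths are in m, angles in rad, forces in N, time in s.
With the tool pointing down it reaches from about 0.35 to 0.775 m from the base axis. Payload 5.5 kg.
Tool frame: the origin (TCP) lies where the fingers leave the gripper's body, on its centre line; the fingertips stand 73 mm ahead of it and the grasp point (between the pads) lies 54 mm ahead of it (manip.pinch_z is the distance from the TCP to the grasp point, in m); z points along the fingers, y is the line along which they close (so a half turn about z gives the same grasp; the last joint's range is limited). The gripper opens to 85 mm and grips with 20 to 120 N. Pads are 22 mm wide; open, the fingers measure 114 mm over their backs; the gripper's body (76 mm by 85 mm) begins 54 mm behind the grasp point. The pads swing forward as they close: fully open they stand 13 mm farther back than shut.
Start: joints at [1.174, 0.313, 0.046, 1.304, 0, 1.431], TCP at [0.146, 0.556, 0.304] pointing down, gripper open.
Joint ranges: [-2.76, 2.76], [-0.86, 1.69], [-1.03, 1.26], [-2.2, 2.34], [-1.47, 1.5], [-3.14, 3.14]. Speed limits (rad/s): [2.57, 2.57, 3.14, 3.14, 3.14, 3.14].

INTERFACE

Orientations are given as a unit quaternion [w, x, y, z].
In Python, from rig import manip gives the robot as it stands. Calls block until the motion is done:
- manip.move_to(position, orientation): joint-space move of the TCP to a pose.
- manip.move_linear(position, rot=None, feed=0.15, threshold=None): straight line of the TCP; rot=None keeps the orientation; feed is the mean speed in m/s. With threshold (N) it stops when the force on the tool has changed by that much, and returns True; else False.
- manip.goto_joints(angles): joint-space move.
- manip.release() and manip.grab(): open the fingers fully, or close them until they stop; the grip force is fixed at half the most.
- manip.sleep(seconds).
- manip.solve_ik(position, orientation): joint angles nearest the present ones, or None.
- manip.get_obs(): the state.
- manip.get_image(name): name is "scene" or "top" or "wrist"; returns a dict with "pixels" (420x560x3 uint8, red, green, blue), "range_z" (420x560 float32, m along the optical axis (not along the pixel's ray), 0 where there is no reading), "vfov" (degrees; the focal length in pixels is half the picture's height over the tangent of half this angle, whatever the lens; pixels are square), "cx", "cy" (the principal point, pixels), "k1" (the pictures are not rectified: a ray, as slopes to the right and down, at radius r is drawn at 1 + k1 r^2 times it, then the intrinsics apply), "rvec" (rotation vector, rad) and "tvec" (3), from world to camera coordinates, as OpenCV has them. Camera axes: x right, y down, z forward; pixel columns grow to the right and rows downward; lengths in m; the calibration is good to about 2 mm. A picture is of the moment at which its call begins.
A pose or a line that the arm cannot do raises manip.PlanningError and nothing moves.
- manip.job_done(): hands the job in; it is judged then, once.
The state is a dict: "time_s": time; "joint_pos": joint angles; "joint_velocities": joint speeds; "effort": joint torques, N m; "position": TCP position; "tcp_rot": TCP orientation; "force": force on the tool from outside, world axes, zero at the start; "wrist_torque": the same for the moment, N m; "gripper_width": finger opening in m; "gripper_force": force on a finger pad.
Only numpy, scipy, OpenCV 4.12 (cv2) and the standard library are available. Lean on these libraries where they do the work, as an engineer would, in place of code of your own. Each camera call takes 0.05 s, during which the arm holds its last target. There are 200 camera calls.

## Working session

There is one attempt and no reset: what is moved stays moved. The work goes in short steps, each a Python script; the robot and the scene stay as the last script left them, time stands still between calls to the robot, and variables do not carry over. Pictures are saved under pics/ and viewed, at most 14 in all, crops included, and the job is handed in when it is done.

```bash
mkdir -p pics; ls; cat > h.py <<'E'
import numpy as np, cv2
from rig import manip
def shot(name, fn=None):
    im=manip.get_image(name)
    if fn:
        cv2.imwrite('pics/'+fn, im['pixels'][:,:,::-1]); np.savez('pics/'+fn[:-4]+'.npz',**im)
    return im
def cloud(im):
    """world xyz for every pixel (420x560x3), nan where no depth"""
    h,w=im['range_z'].shape; f=h/2/np.tan(np.radians(float(im['vfov']))/2)
    u,v=np.meshgrid(np.arange(w),np.arange(h)); xd=(u-im['cx'])/f; yd=(v-im['cy'])/f
    x,y=xd.copy(),yd.copy()
    for _ in range(20):
        s=1+float(im['k1'])*(x*x+y*y); x,y=xd/s,yd/s
    z=np.where(im['range_z']>0,im['range_z'],np.nan)
    P=np.stack([x*z,y*z,z],-1); R,_=cv2.Rodrigues(np.array(im['rvec'],float))
    return (P-np.array(im['tvec'],float).ravel())@R, np.stack([x,y,np.ones_like(x)],-1)@R, -R.T@np.array(im['tvec'],float).ravel()
def onplane(im,u,v,z):
    _,d,c=cloud(im); r=d[int(round(v)),int(round(u))]; return c+r*(z-c[2])/r[2]
E
python3 - <<'E'
from h import *
for n in('top','scene'):
    im=shot(n,n+'0.png'); P,_,c=cloud(im); print(n,c,im['vfov'],im['k1'],np.nanmin(P.reshape(-1,3),0),np.nanmax(P.reshape(-1,3),0))
print(manip.get_obs()['time_s'],manip.get_obs()['tcp_rot'])
E
```

```text
pics
top [ 0.35254476 -0.05388207  1.18781687] 46.75113850484763 -0.09932544952468887 [-0.08472855 -1.20601125 -0.76647834] [1.4668073  1.28036558 0.31830408]
scene [ 0.92325706 -0.28361609  1.03620791] 50.29538334443473 -0.00986419498358734 [-1.13506046 -0.74399289 -0.76454963] [1.29795604 1.25452274 0.3146697 ]
0.1 [-2.17673931e-04  1.28070708e-01  9.91764693e-01 -7.99887383e-04]
```

View pics/top0.png

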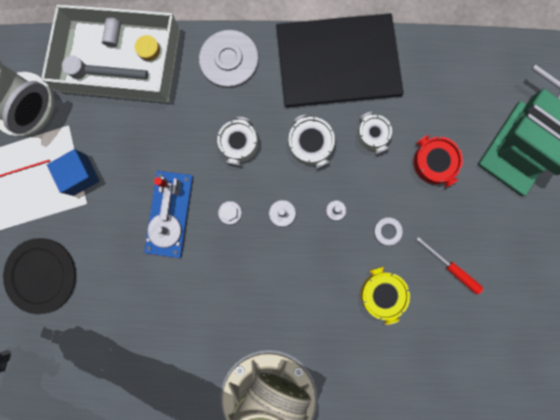

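View pics/scene0.png

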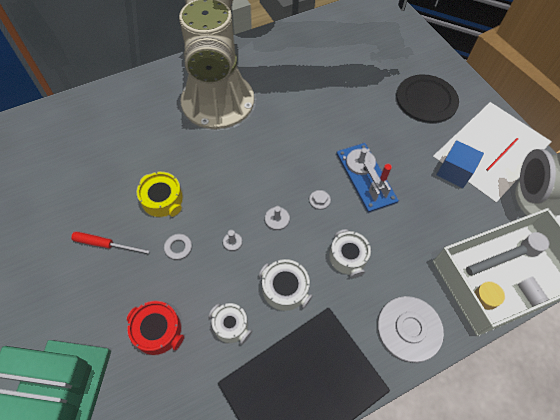

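Top view: white bodies are medium (237,140), large (311,140) and small (376,131). Discs are small (336,210), medium (282,213) and large in the blue fixture (163,232), with the red handle at (160,183). The hex plug (230,212), ring (389,231) and the red and yellow bodies are the look-alikes. Next I measure positions from the depth readings.

```bash
python3 - <<'E'
from h import *
C={}
for n in('top','scene'):
    im=dict(np.load(f'pics/{n}0.npz')); P,d,c=cloud(im); C[n]=(im,P,d,c)
im,P,_,_=C['top']
ctr={'small':(336,210),'medium':(282,213),'Bmed':(237,140),'Blarge':(311,140),'Bsmall':(376,131),'large':(163,232)}
guess={k:P[v[1],v[0]] for k,v in ctr.items()}
for k,g in guess.items():
    print(k,np.round(g,3))
    for n,(im,P,d,c) in C.items():
        near=np.hypot(P[...,0]-g[0],P[...,1]-g[1])<0.075 if k[0]=='B' or k=='large' else np.hypot(P[...,0]-g[0],P[...,1]-g[1])<0.045
        bands=[(.044,.056)] if k[0]=='B' else [(.020,.032),(.066,.08)] if k=='large' else [(.007,.016),(.05,.066)]
        for lo,hi in bands:
            m=near&(P[...,2]>lo)&(P[...,2]<hi); Q=P[m][:,:2]
            if len(Q)<3: print(n,lo,len(Q)); continue
            (x,y),r=cv2.minEnclosingCircle(Q.astype(np.float32))
            print('  ',n,lo,len(Q),'mec',np.round([x,y,r],4),'mean',np.round(Q.mean(0),4),'z',round(float(np.median(P[m][:,2])),4))
for n,(im,P,d,c) in C.items():
    hsv=cv2.cvtColor(im['pixels'],cv2.COLOR_RGB2HSV); g=guess['large']
    near=np.hypot(P[...,0]-g[0]-.08,P[...,1]-g[1])<0.12
    m=near&((hsv[...,0]<8)|(hsv[...,0]>172))&(hsv[...,1]>140); print(n,'red',m.sum(),np.round(np.nanmean(P[m],0),4),np.round(P[m].min(0),4),np.round(P[m].max(0),4))
    m=near&(hsv[...,0]>100)&(hsv[...,0]<125)&(hsv[...,1]>140)&(P[...,2]<.03)
    print(n,'blue',m.sum(),cv2.minAreaRect(P[m][:,:2].astype(np.float32)),np.median(P[m][:,2]))
    # floor of chamber: dark? 
    for k in('Bmed','Blarge','Bsmall'):
        g=guess[k]; m=(np.hypot(P[...,0]-g[0],P[...,1]-g[1])<0.05)&(P[...,2]>.028)&(P[...,2]<.041); print(k,m.sum(),np.round(P[m].mean(0),4))
im=C['top'][0]['pixels']; a=cv2.resize(im[120:270,130:330],(800,600),interpolation=cv2.INTER_CUBIC); cv2.imwrite('pics/crop1.png',a[:,:,::-1])
E
```

```text
small [ 0.453 -0.152  0.062]
   top 0.007 222 mec [ 0.4598 -0.1516  0.0399] mean [ 0.4554 -0.1539] z 0.013
   top 0.05 39 mec [ 0.4562 -0.1542  0.0077] mean [ 0.4557 -0.1542] z 0.0618
   scene 0.007 195 mec [ 0.453  -0.157   0.0274] mean [ 0.4599 -0.157 ] z 0.0117
   scene 0.05 40 mec [ 0.4568 -0.1563  0.0079] mean [ 0.4573 -0.1564] z 0.06
medium [ 0.443 -0.026  0.064]
   top 0.007 434 mec [ 0.439  -0.0238  0.0405] mean [ 0.4465 -0.0246] z 0.0131
   top 0.05 40 mec [ 0.4472 -0.024   0.0079] mean [ 0.447 -0.024] z 0.0609
   scene 0.007 346 mec [ 0.4473 -0.0254  0.0326] mean [ 0.4505 -0.0275] z 0.0123
   scene 0.05 37 mec [ 0.447  -0.0261  0.0078] mean [ 0.4481 -0.0266] z 0.0587
Bmed [0.621 0.087 0.038]
   top 0.044 330 mec [0.6165 0.0862 0.0519] mean [0.6205 0.0867] z 0.0508
   scene 0.044 327 mec [0.6196 0.0868 0.0478] mean [0.6208 0.0861] z 0.0497
Blarge [ 0.623 -0.092  0.038]
   top 0.044 378 mec [ 0.6192 -0.0943  0.0605] mean [ 0.6234 -0.0911] z 0.0513
   scene 0.044 391 mec [ 0.6207 -0.0931  0.0561] mean [ 0.6227 -0.0933] z 0.0494
Bsmall [ 0.648 -0.249  0.039]
   top 0.044 268 me
[... 422 characters left out ...]
3 0.0086] mean [0.3995 0.2572] z 0.0738
top red 68 [0.5023 0.2441 0.1352] [0.496  0.2382 0.0998] [0.51   0.2552 0.1474]
top blue 1145 ((0.4487512707710266, 0.25143373012542725), (0.08989984542131424, 0.18812580406665802), 84.20403289794922) 0.016522250831299126
Bmed 811 [0.6202 0.0868 0.0375]
Blarge 1124 [ 0.6242 -0.0917  0.0378]
Bsmall 602 [ 0.646  -0.246   0.0373]
scene red 99 [0.5038 0.2447 0.1238] [ 0.4294  0.236  -0.0028] [0.5112 0.3423 0.1463]
scene blue 787 ((0.45068493485450745, 0.2568977475166321), (0.10037387162446976, 0.185664102435112), 82.70545196533203) 0.01548627203802644
Bmed 853 [0.6202 0.0859 0.0364]
Blarge 1237 [ 0.6208 -0.0915  0.0364]
Bsmall 772 [ 0.6465 -0.2454  0.036 ]
```

View pics/crop1.png

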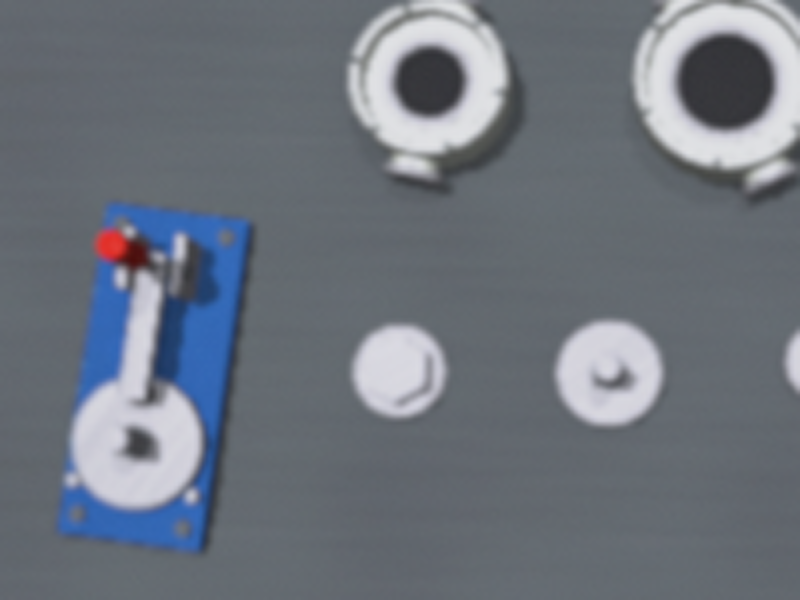

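Two views agree to about 2–3 mm, and the disc-to-handle distance of 105 mm matches the figure given. I'll open the clamp now.

```bash
cat >> h.py <<'E'
def down(phi):  # tool down, closing line at world angle phi
    a=(phi+np.pi/2)/2; return [0,np.cos(a),np.sin(a),0]
E
python3 - <<'E'
from h import *
disc=np.array([.3985,.258]); grip=np.array([.503,.2445]); d=(grip-disc)/np.linalg.norm(grip-disc)
hinge=disc+.105*d; q=down(np.arctan2(d[1],d[0])+np.pi/2)
print(d,hinge)
def tcp(s,ztip): return np.r_[hinge+d*s,ztip+.073]
manip.move_to(tcp(-.048,.19),q); manip.grab()
manip.move_linear(tcp(-.048,.122),feed=.15)
for th in np.linspace(0,1.15,6):
    r=.070; c=np.array([r*np.sin(th)-.009*np.cos(th)-.011, .05+r*np.cos(th)+.009*np.sin(th)])
    manip.move_linear(tcp(*c),feed=.1); o=manip.get_obs(); print(round(th,2),np.round(c,3),np.round(o['force'],1),round(o['time_s'],2))
manip.move_linear(tcp(.045,.24),feed=.2); manip.release()
manip.sleep(.3)
q=down(np.pi/2)
manip.move_to([.447,-.025,.25],q)
shot('top','top1.png'); im=shot('wrist','wrist1.png'); print(manip.get_obs()['time_s'])
E
```

```text
[ 0.99175843 -0.1281219 ] [0.50263463 0.2445472 ]
0.0 [-0.02  0.12] [-1.7  0.5 -0.8] 3.51
0.23 [-0.004  0.12 ] [-0.7 -0.1  0.4] 3.82
0.46 [0.012 0.117] [-0.3 -0.8 -0.1] 4.12
0.69 [0.027 0.11 ] [-0.6 -0.   0.6] 4.43
0.92 [0.039 0.1  ] [-0.3 -0.8  1. ] 4.74
1.15 [0.049 0.087] [ 0.5 -1.1 -0.5] 5.05
8.2667
```

```bash
python3 - <<'E'
import cv2,numpy as np
a=cv2.imread('pics/top1.png')[150:270,130:250]; b=cv2.imread('pics/wrist1.png')
a=cv2.resize(a,(360,360),interpolation=3); b=cv2.resize(b,(440,330)); o=np.zeros((360,800,3),np.uint8); o[:,:360]=a; o[:330,360:]=b; cv2.imwrite('pics/c2.png',o)
E
```

```text
(no output)
```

View pics/c2.png

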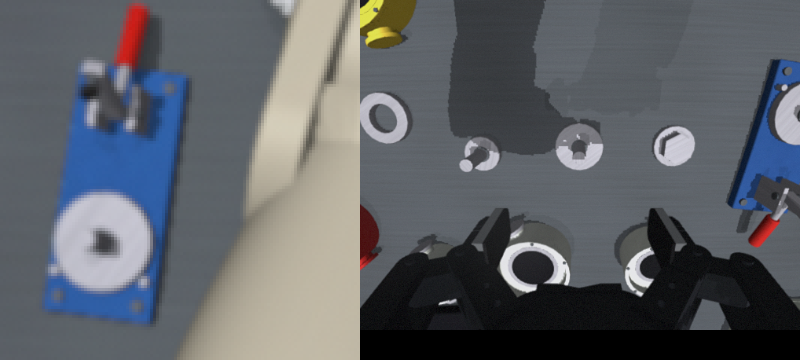

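The left crop shows the clamp fully open: the handle is laid back at (130,40) and the large disc still sits in the fixture. The wrist view shows both loose discs clearly. I'll pick and place the medium disc first, refining its position with a wrist look.

```bash
cat >> h.py <<'E'
def stem(g,z0):
    im=shot('wrist'); P,_,_=cloud(im)
    m=(np.hypot(P[...,0]-g[0],P[...,1]-g[1])<.02)&(abs(P[...,2]-z0-.060)<.006); Q=P[m][:,:2]
    (x,y),r=cv2.minEnclosingCircle(Q.astype(np.float32)); print('stem',len(Q),np.round([x,y,r],4),'z',np.round(np.median(P[m][:,2]),4)); return np.array([x,y]),r
def st(t): o=manip.get_obs(); print(t,'t',round(o['time_s'],2),'pos',np.round(o['position'],4),'w',round(o['gripper_width'],4),'F',np.round(o['force'],1))
def pick(g,z0,phi=np.pi/2,look=True):
    g=np.array(g,float); q=down(phi)
    manip.move_to([*g,z0+.20],q)
    if look:
        s,r=stem(g,z0); assert r<.012 and np.hypot(*(s-g))<.008; g=(g+2*s)/3
    z=z0+.038+manip.pinch_z
    manip.move_linear([*g,z],feed=.15); manip.grab(); st('grab')
    assert .012<manip.get_obs()['gripper_width']<.022
    manip.move_linear([*g,z0+.17],feed=.15); st('lift'); return g
def place(s,phi=np.pi/2):
    q=down(phi); z=.036+.038+manip.pinch_z
    manip.move_to([*s,z+.05],q); manip.move_linear([*s,z+.008],feed=.12)
    hit=manip.move_linear([*s,z-.005],feed=.02,threshold=4); st(f'down {hit}')
def leave(s):
    manip.release(); st('rel'); manip.move_linear([*s,.25],feed=.2)
E
python3 - <<'E'
from h import *
print(manip.pinch_z)
pick([.447,-.025],0); place([.620,.0865]); shot('wrist','w3.png')
E
```

```text
0.0539
stem 375 [ 0.4477 -0.0237  0.0081] z 0.0598
grab t 10.15 pos [ 0.4476 -0.0243  0.0922] w 0.0144 F [-1.  -0.3  4.3]
lift t 10.82 pos [ 0.4467 -0.024   0.169 ] w 0.0143 F [ 0.2 -0.8 -3.8]
down True t 12.62 pos [0.6204 0.0865 0.1283] w 0.0149 F [ 0.2 -0.4  4.4]
```

View pics/w3.png

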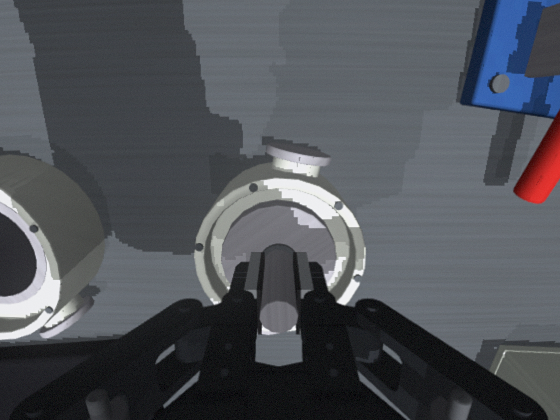

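The disc is inside the medium chamber (centre about (278,250)) with even play. Contact came at the expected height (TCP 0.128), so I release it and do the small disc.

```bash
python3 - <<'E'
from h import *
leave([.620,.0865])
pick([.4565,-.1555],0); place([.6465,-.2455]); shot('wrist','w4.png')
E
```

```text
rel t 13.36 pos [0.6192 0.0864 0.1264] w 0.0853 F [-0.3  0.4  0.4]
stem 375 [ 0.4565 -0.1544  0.0079] z 0.0599
grab t 16.82 pos [ 0.4567 -0.155   0.0922] w 0.015 F [-1.1 -0.6  3.9]
lift t 17.49 pos [ 0.456  -0.1544  0.1692] w 0.0145 F [ 0.4 -0.  -1.1]
down True t 19.32 pos [ 0.6469 -0.2457  0.1283] w 0.0143 F [0.5 0.7 4.8]
```

View pics/w4.png

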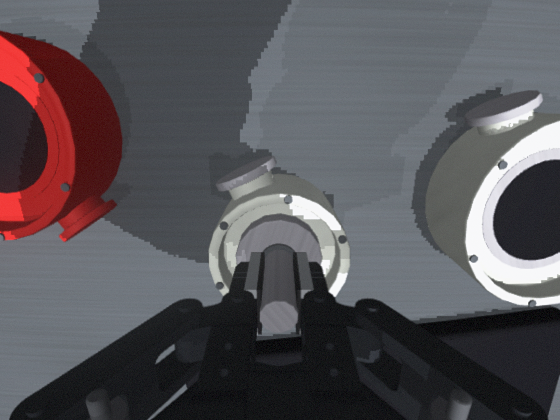

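The small disc is in its chamber (centre about (278,240)), and contact height is again 0.128. I release it and do the large disc.

```bash
python3 - <<'E'
from h import *
leave([.6465,-.2455])
phi=np.pi/2-.128
pick([.3985,.258],.015,phi); place([.622,-.0925]); shot('wrist','w5.png')
E
```

```text
rel t 20.05 pos [ 0.646  -0.2453  0.1268] w 0.0855 F [-0.  -0.3  0.7]
stem 377 [0.3994 0.2606 0.008 ] z 0.0747
grab t 24.41 pos [0.3992 0.2599 0.1073] w 0.0146 F [-0.6  0.7  5.3]
lift t 25.07 pos [0.3984 0.2594 0.1839] w 0.0143 F [ 0.2 -0.6 -4. ]
down True t 27.59 pos [ 0.6224 -0.0927  0.1283] w 0.0142 F [0.2 0.2 4.9]
```

View pics/w5.png

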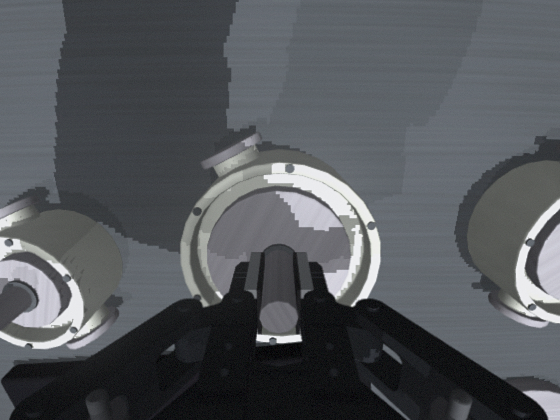

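The large disc is in its chamber (centre about (278,240)). I release it, move clear and check everything.

```bash
python3 - <<'E'
from h import *
leave([.622,-.0925]); manip.move_to([.40,-.02,.32],down(np.pi/2))
im=shot('top','top6.png'); im2=shot('scene','scene6.png')
P,_,_=cloud(im2)
for k,g in {'m':(.620,.0865),'s':(.6465,-.2455),'l':(.622,-.0925)}.items():
    r=np.hypot(P[...,0]-g[0],P[...,1]-g[1])
    for lo,hi in((.085,.102),(.043,.053)):
        m=(r<(.03 if lo>.08 else .024))&(P[...,2]>lo)&(P[...,2]<hi); print(k,m.sum(),np.round(P[m].mean(0)-[*g,0],4) if m.any() else '',)
a=cv2.resize(im2['pixels'],(800,600)); cv2.imwrite('pics/fin.png',a[:,:,::-1]); st('end')
E
```

```text
rel t 28.32 pos [ 0.621  -0.0921  0.1262] w 0.0857 F [ 0.1 -0.5  0.5]
m 45 [ 0.0001 -0.002   0.0947]
m 214 [ 0.0026 -0.0024  0.0484]
s 52 [ 0.0008 -0.0015  0.0949]
s 269 [ 0.0031 -0.0005  0.048 ]
l 50 [ 0.0008 -0.0019  0.0946]
l 246 [ 0.0032 -0.0018  0.0483]
end t 30.15 pos [ 0.4012 -0.0205  0.3194] w 0.0855 F [-0.5 -0.4 -0.1]
```

View pics/fin.png

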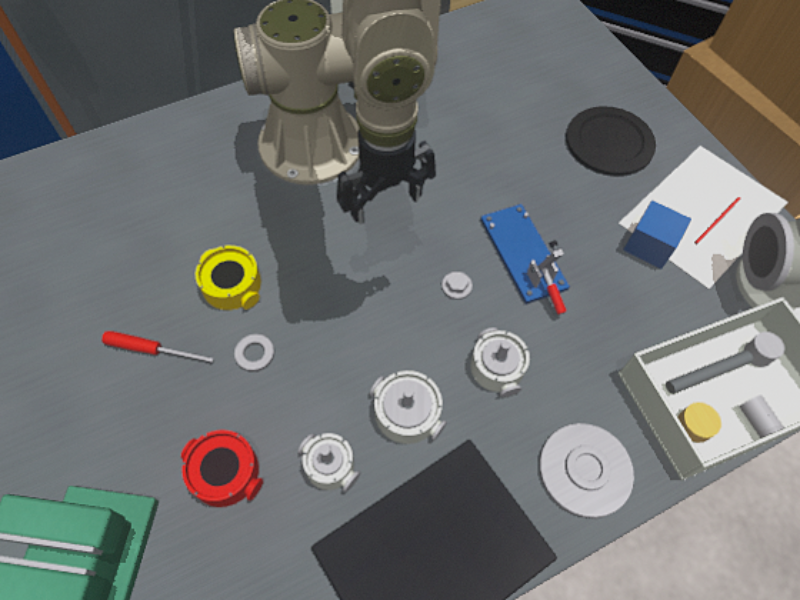

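All three discs stand upright and centred in the white bodies at (500,360), (407,405) and (328,460). The clamp is open at (550,285), and the ring and plug are where they were.

```bash
python3 -c "
from rig import manip
print(manip.job_done())"
```

```text
the job is handed in; nothing more can be done
None
```

Job handed in at about 30 s of the 96 s allowed: the clamp was opened first and left open, each disc is set down flat and stem-up in the body of its own size, and the ring and hexagon plug were left alone.

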